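# Lay the measuring cylinder down in the drip tray

### The job

The tall stoppered glass measuring cylinder stands in the grey drip tray, close to one of the tray's two short end walls, where it could be knocked over. Without picking it up, tip it over with the fingers along the tray, away from that wall, letting it down gently all the way onto its side, and then push it back along the tray until its foot sits squarely against that end wall. Leave the little brown jar in the tray and everything else on the bench where it is.

Things in the scene. Friction and masses are not known exactly. Their poses are not given: they have to be found in the camera images.
- cylinder: Stoppered glass measuring cylinder, 255 mm tall, 130 to 230 g, upright at the start. Origin: centre of the foot's underside; z runs up the axis to the stopper. Blue hexagonal foot 66 mm across flats, 12 mm thick; two flats face its own +x and -x, which lie along the tray to within 5 degrees, so it tips along the tray about such a flat's lower edge, 33 mm from the axis. Tube 30 mm in diameter, pale.
- cylinder_top (a point): Centre of the flat top of the white stopper, 255 mm up the cylinder's axis. The stopper (fixed, top 17 mm) and the tube down to the guard ring are 30 mm in diameter, so fingers can stand loosely in front of and behind the top 50 mm.
- cylinder_mass (a point): Cylinder's centre of mass, 112 mm up its axis. Tipped past about 16 degrees the cylinder goes over by itself, and lands much too hard unless something in front of its top lets it down.
- cylinder_ring (a point): Centre of the cylinder's blue hexagonal guard ring, 197 mm up the axis: 60 mm across flats, 10 mm thick, flats in line with the foot's. Lying, the cylinder rests on foot and ring: axis about 29 mm above the tray floor at the stopper, underside of the stopper about 14 mm above it. On its flats it does not roll.
- tray: Dark grey drip tray fixed to the bench, 420 mm long (own x), 240 mm wide (own y). Origin: centre of its underside, on the bench. Floor 4 mm thick; wall tops 20 mm above the bench. Inner faces of the short end walls at x = +205 and -205 mm, of the long walls at y = +115 and -115 mm. The cylinder's axis starts 38 to 63 mm from one end wall; the jar is near the other end, on the other side.
- jar: squat brown jar with a black lid, 48 mm in diameter, 46 mm tall, standing in the tray; leave alone. Origin: centre of its underside
- meter: bench pH meter, white sloping case with dark display, fixed, 235 mm (own x) by 165 mm, up to 75 mm high. Origin: centre of its underside
- stirrer: white magnetic stirrer with metal plate, fixed, 200 mm (own x) by 165 mm, 69 mm high. Origin: centre of its underside
- beaker: glass beaker, 66 mm in diameter, 85 mm tall, standing on the stirrer; leave alone. Origin: centre of its underside
- buffer_a: white bottle with red cap, 56 mm in diameter, 125 mm tall; leave alone. Origin: centre of its underside
- buffer_b: white bottle with green cap, 56 mm in diameter, 125 mm tall; leave alone. Origin: centre of its underside
- flask: white vacuum flask with grey lid, 68 mm in diameter, 200 mm tall; leave alone. Origin: centre of its underside

How it is judged:
By the outcome, as a careful person would: the job done as asked, in the order asked, and still so for the second after the job is handed in, with the robot touching nothing.
It also fails if it takes over 72 s, if anything falls off the work surface, if the arm or the gripper's body presses on something with over 40 N, if the wrist force passes 120 N, or if a joint passes its speed limit or range.

### The arm

A 7-joint arm with a two-finger parallel gripper is mounted at the origin on the work surface. World frame = base frame: x ahead of the robot, y to its left, z up, the work surface at z = 0. Lengths are in m, angles in rad, forces in N, time in s.
With the tool pointing down it reaches from about 0.35 to 0.9 m from the base axis. Payload 19.9 kg.
Tool frame: the origin (TCP) lies between the finger pads; the fingertips stand 19 mm ahead of it and the grasp point (between the pads) is the TCP; z points along the fingers, y is the direction in which the jaws open and shut (so a half turn about z gives the same grasp; the last joint's range is limited). The gripper opens to 94 mm and grips with 3 to 60 N. Pads are 16 mm wide; open, the fingers measure 119 mm over their backs; the gripper's body (75 mm by 177 mm) begins 78 mm behind the grasp point.
Start: joints at [1.218, 0.417, -0.01, 1.614, 0.005, 1.111, -0.053], TCP at [0.192, -0.595, 0.224] pointing down, gripper open.
Joint ranges: [-2.81, 2.81], [-0.39, 2.02], [-1.27, 1.25], [0.06, 2.57], [-1.19, 4.33], [0.19, 2], [-2.82, 2.82]. Speed limits (rad/s): [1.89, 1.89, 2.39, 2.39, 3.01, 3.01, 3.01].

### API

Orientations are given as a 3x3 rotation matrix whose columns are the frame's x, y, z axes.
In Python, from rig import robot gives the robot as it stands. Calls block until the motion is done:
- robot.move_ptp(position, orientation): joint-space move of the TCP to a pose.
- robot.move_linear(position, velocity=0.15, frame=None, threshold=None): straight line of the TCP; frame=None keeps the orientation; velocity is the mean speed in m/s. With threshold (N) it stops when the force on the tool has changed by that much, and returns True; else False.
- robot.goto_joints(angles): joint-space move.
- robot.gripper_to(opening): finger opening in m; the grip force is fixed at half the most; returns when the fingers have stopped.
- robot.pause(seconds).
- robot.ik(position, orientation): joint angles nearest the present ones, or None.
- robot.get_state(): the state.
- robot.grab_frame(name): name is "scene" or "side" or "wrist"; returns the picture (480x640x3 uint8, red, green, blue); there is no depth.
- robot.camera_info(name): a dict with "fx", "fy", "cx", "cy" (pixels), "dist" ([k1, k2, p1, p2, k3] as OpenCV has them; the pictures are not rectified), "rvec" (rotation vector, rad) and "tvec" (3), from world to camera coordinates, as OpenCV has them. Camera axes: x right, y down, z forward; pixel columns grow to the right and rows downward; lengths in m; the calibration is good to about 2 mm. A picture is of the moment at which its call begins: read the wrist's pose just before it. camera_info takes no time and is no camera call; for the wrist camera it gives the pose at the moment of the call.
A pose or a line that the arm cannot do raises robot.PlanningError and nothing moves.
- robot.sign_off(): hands the job in, once; it reports no verdict.
The state is a dict: "time": time; "qpos": joint angles; "joint_vel": joint speeds; "effort": joint torques, N m; "ee_pos": TCP position; "tool_rot": TCP orientation; "force": force on the tool from outside, world axes, zero at the start; "moment": the same for the moment, N m; "opening": finger opening in m.
Only numpy, scipy, OpenCV 4.12 (cv2) and the standard library are available. Lean on these libraries where they do the work, as an engineer would, in place of code of your own. Each camera call takes 0.05 s, during which the arm holds its last target.

## Working session

There is one attempt and no reset: what is moved stays moved. The work goes in short steps, each a Python script; the robot and the scene stay as the last script left them, time stands still between calls to the robot, and variables do not carry over. Pictures are saved under pics/ and viewed, and the job is handed in when it is done.

```bash
ls; mkdir -p pics
python3 - <<'E'
from rig import robot
import cv2
for n in ("scene","side","wrist"):
    im=robot.grab_frame(n); cv2.imwrite(f"pics/{n}0.png",im[:,:,::-1]); 
    c=robot.camera_info(n); print(n,c)
s=robot.get_state(); print(s)
E
```

```text
pics
scene {'fx': 577.6777162514206, 'fy': 577.6777162514206, 'cx': 319.0161825620174, 'cy': 241.45675378988363, 'dist': array([0.0649398, 0.       , 0.       , 0.       , 0.       ]), 'rvec': array([ 2.27087168,  0.83358267, -0.33697104]), 'tvec': array([-0.36979975, -0.14354465,  1.72899267])}
side {'fx': 567.9335020773931, 'fy': 567.9335020773931, 'cx': 325.7314561539356, 'cy': 241.48045467571743, 'dist': array([-0.17376474,  0.        ,  0.        ,  0.        ,  0.        ]), 'rvec': array([ 0.80203406, -2.45066792,  1.2301152 ]), 'tvec': array([0.41276355, 0.33450383, 1.31784573])}
wrist {'fx': 367.14748201394156, 'fy': 367.14748201394156, 'cx': 326.13506019134957, 'cy': 238.48179777918705, 'dist': array([-0.03886765,  0.        ,  0.        ,  0.        ,  0.        ]), 'rvec': array([-2.37507601,  1.73216645,  0.21003402]), 'tvec': array([-0.62360675, -0.02328999,  0.38863058])}
{'time': 0.15, 'qpos': array([ 1.21750251,  0.41780399, -0.01033476,  1.61399388,  0.00471759,
        1.11068031, -0.0529989 ]), 'joint_vel': array([-0.00164785, -0.00077018,  0.0008956 , -0.00338943,  0.00079751,
       -0.00154387,  0.00071014]), 'effort': array([ 1.40492550e-03, -8.51526332e+01,  6.39115814e-01, -4.26131666e+01,
       -4.88458900e-02,  1.71056919e-02, -7.08702856e-06]), 'ee_pos': array([ 0.19166119, -0.59462923,  0.22400702]), 'tool_rot': array([[ 9.51770864e-01,  3.06809565e-01, -3.37074040e-04],
       [ 3.06809740e-01, -9.51770536e-01,  7.93299197e-04],
       [-7.74253588e-05, -8.58456660e-04, -9.99999629e-01]]), 'force': array([-0.20184835, -0.39791177,  0.11079047]), 'moment': array([0.03209179, 0.00944085, 0.0032131 ]), 'opening': 0.09398675731604106}
```

View pics/scene0.png

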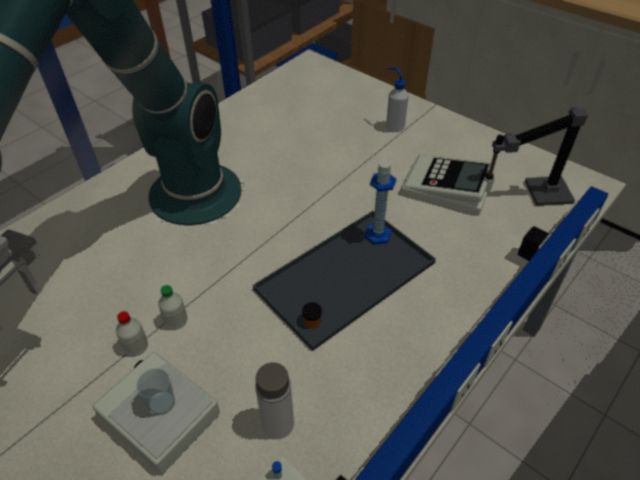

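View pics/side0.png

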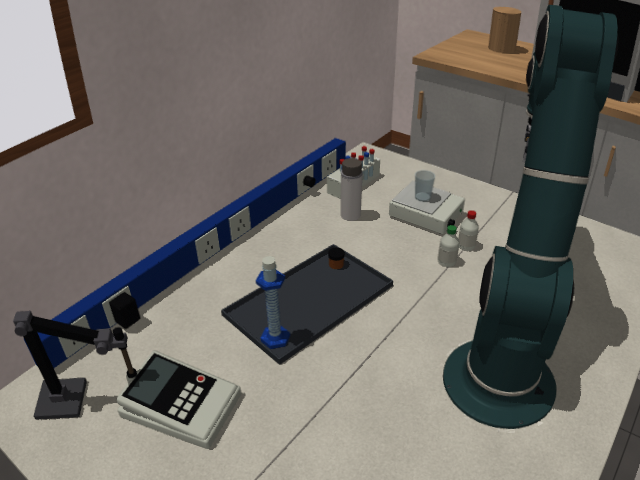

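View pics/wrist0.png

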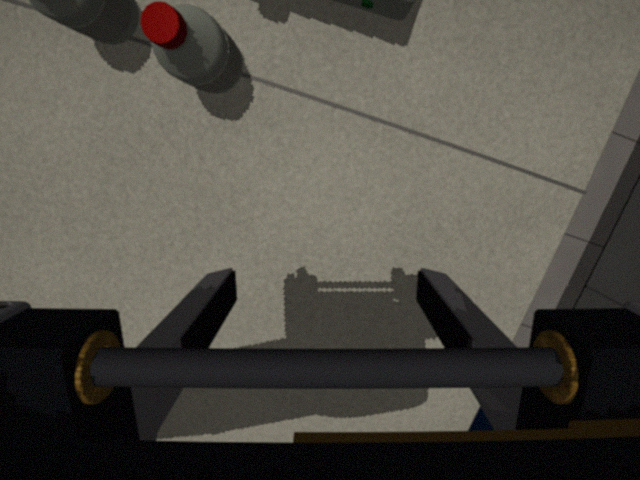

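The scene view shows the tray corners at about (375,213), (435,260), (313,348) and (254,288). The cylinder's foot is at (378,235) and its stopper at (384,168), by the upper-right end wall. The jar is at (312,315), by the other end. In the side view the foot is at (274,338), the stopper at (269,265) and the jar at (336,258).

```bash
cat > h.py <<'E'
import numpy as np, cv2
def cam(c):
    K=np.array([[c['fx'],0,c['cx']],[0,c['fy'],c['cy']],[0,0,1]]); R=cv2.Rodrigues(np.array(c['rvec']))[0]
    return K,np.array(c['dist']),R,np.array(c['tvec'])
def ray(c,px):
    K,d,R,t=cam(c); u=cv2.undistortPoints(np.array(px,float).reshape(-1,1,2),K,d).reshape(-1,2)
    D=np.c_[u,np.ones(len(u))]@R; return -R.T@t, D/np.linalg.norm(D,axis=1)[:,None]
def onplane(c,px,z):
    o,D=ray(c,px); return o+D*((z-o[2])/D[:,2])[:,None]
def proj(c,P):
    K,d,R,t=cam(c); return cv2.projectPoints(np.array(P,float).reshape(-1,3),c['rvec'],c['tvec'],K,d)[0].reshape(-1,2)
def tri(c1,p1,c2,p2):
    A=np.zeros((3,3));b=np.zeros(3)
    for c,p in((c1,p1),(c2,p2)):
        o,D=ray(c,[p]);M=np.eye(3)-np.outer(D[0],D[0]);A+=M;b+=M@o
    return np.linalg.solve(A,b)
def blue(im,roi):
    h=cv2.cvtColor(im,cv2.COLOR_RGB2HSV); m=cv2.inRange(h,(100,120,50),(130,255,255)); o=np.zeros_like(m); x0,y0,x1,y1=roi;o[y0:y1,x0:x1]=m[y0:y1,x0:x1]; return o
def blobs(m,mn=15):
    n,l,s,c=cv2.connectedComponentsWithStats(m); return [(s[i].tolist(),c[i].round(1).tolist()) for i in range(1,n) if s[i][4]>=mn]
E
python3 - <<'E'
from rig import robot
from h import *
rois={'scene':(230,150,450,360),'side':(210,235,400,365)}
C={n:robot.camera_info(n) for n in rois}
for n in rois:
    im=cv2.imread(f'pics/{n}0.png')[:,:,::-1].copy()
    x0,y0,x1,y1=rois[n]
    print(n,'blue',blobs(blue(im,rois[n])))
    h=cv2.cvtColor(im,cv2.COLOR_RGB2HSV)
    m=np.zeros(im.shape[:2],np.uint8); v=cv2.inRange(h[:,:,2],0,75); m[y0:y1,x0:x1]=v[y0:y1,x0:x1]
    m=cv2.morphologyEx(m,cv2.MORPH_CLOSE,np.ones((3,3)))
    cs,_=cv2.findContours(m,cv2.RETR_EXTERNAL,cv2.CHAIN_APPROX_NONE); c=max(cs,key=cv2.contourArea)
    ov=im[:,:,::-1].copy(); cv2.drawContours(ov,[c],-1,(0,0,255),1)
    q=cv2.approxPolyDP(cv2.convexHull(c),6,True).reshape(-1,2); print(q.tolist()); print(onplane(C[n],q,0.02).round(4).tolist())
    cv2.imwrite(f'pics/{n}_m.png',cv2.resize(ov[y0:y1,x0:x1],None,fx=2.5,fy=2.5))
E
```

```text
scene blue [([371, 174, 25, 18, 227], [382.7, 183.4]), ([365, 224, 27, 21, 346], [378.1, 235.0])]
[[380, 168], [434, 262], [312, 350], [253, 286]]
[[0.3657, 0.4291, 0.02], [0.6995, 0.2125, 0.02], [0.6315, -0.1951, 0.02], [0.3946, -0.1495, 0.02]]
side blue [([256, 270, 29, 21, 304], [270.0, 281.4]), ([260, 326, 30, 23, 402], [274.5, 338.0])]
[[392, 281], [281, 363], [221, 311], [275, 265], [331, 245]]
[[0.3899, -0.1468, 0.02], [0.4477, 0.2685, 0.02], [0.6914, 0.2248, 0.02], [0.7014, -0.0082, 0.02], [0.6266, -0.1821, 0.02]]
```

View pics/scene_m.png

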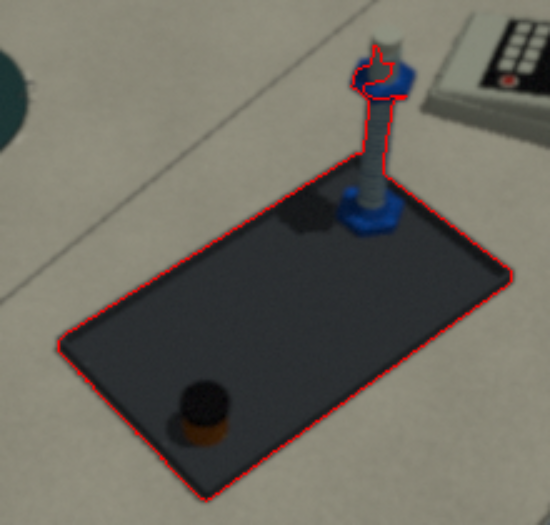

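View pics/side_m.png

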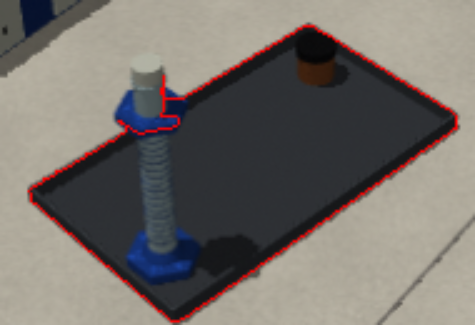

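Run:
```python
from rig import robot
from h import *
from scipy.optimize import least_squares
rois={'scene':(230,150,450,360),'side':(210,235,400,365)}
C={n:robot.camera_info(n) for n in rois}
def sides(p):
    a=p[2]; ex=np.array([np.cos(a),np.sin(a)]); ey=np.array([-ex[1],ex[0]]); o=p[:2]
    return o,[(ex,.21),(-ex,.21),(ey,.12),(-ey,.12)]
cont={}
for n in rois:
    im=cv2.imread(f'pics/{n}0.png')[:,:,::-1].copy(); x0,y0,x1,y1=rois[n]
    h=cv2.cvtColor(im,cv2.COLOR_RGB2HSV); m=np.zeros(im.shape[:2],np.uint8); v=cv2.inRange(h[:,:,2],0,75); m[y0:y1,x0:x1]=v[y0:y1,x0:x1]
    m=cv2.morphologyEx(m,cv2.MORPH_CLOSE,np.ones((3,3)))
    cs,_=cv2.findContours(m,cv2.RETR_EXTERNAL,cv2.CHAIN_APPROX_NONE); cont[n]=max(cs,key=cv2.contourArea).reshape(-1,2)
def fit(names,p):
    for it in range(6):
        o,S=sides(p); data=[]
        for n in names:
            cp,_=ray(C[n],[[0,0]])
            for i,(nn,d) in enumerate(S):
                near=(cp[:2]-o)@nn>d; P=onplane(C[n],cont[n],0 if near else .02)[:,:2]
                r=(P-o)@nn-d; tt=np.array([-nn[1],nn[0]]); w=abs((P-o)@tt)<((.12 if d==.21 else .21)-.015)
                k=(abs(r)<(.012 if it<3 else .006))&w; data.append((n,i,P[k]))
        f=lambda q:np.concatenate([(P-sides(q)[0])@sides(q)[1][i][0]-sides(q)[1][i][1] for n,i,P in data])
        p=least_squares(f,p,loss='soft_l1',f_scale=.001).x
    print(names,p.round(4)); o,S=sides(p)
    print([(n,i,len(P),round(1000*np.median((P-o)@S[i][0]-S[i][1]),1)) for n,i,P in data]); return p
a=np.arctan2(.41,.065)
p0=np.array([.545,.04,a])
fit(['scene'],p0);fit(['side'],p0);p=fit(['scene','side'],p0)
B={'scene':[(382.7,183.4),(378.1,235)],'side':[(270,281.4),(274.5,338)]}
ring=tri(C['scene'],B['scene'][0],C['side'],B['side'][0]);foot=tri(C['scene'],B['scene'][1],C['side'],B['side'][1])
a=p[2];R=np.array([[np.cos(a),np.sin(a)],[-np.sin(a),np.cos(a)]])
print('ring',ring,'foot',foot,'tray coords',R@(ring[:2]-p[:2]),R@(foot[:2]-p[:2]))
for n in rois:
    im=cv2.imread(f'pics/{n}0.png'); x0,y0,x1,y1=rois[n]
    big=cv2.resize(im[y0-30:y1+10,x0-10:x1+10],None,fx=3,fy=3,interpolation=cv2.INTER_CUBIC)
    cv2.imwrite(f'pics/{n}_z.png',big)
    # jar lid
```

```text
['scene'] [0.5419 0.038  1.4016]
[('scene', 0, 50, np.float64(-1.3)), ('scene', 1, 58, np.float64(-0.9)), ('scene', 2, 112, np.float64(-3.0)), ('scene', 3, 114, np.float64(-2.6))]
['side'] [0.5423 0.0353 1.4033]
[('side', 0, 51, np.float64(-2.1)), ('side', 1, 52, np.float64(-2.2)), ('side', 2, 106, np.float64(-1.0)), ('side', 3, 98, np.float64(-1.9))]
['scene', 'side'] [0.5424 0.037  1.4035]
[('scene', 0, 50, np.float64(-0.5)), ('scene', 1, 58, np.float64(-1.7)), ('scene', 2, 112, np.float64(-2.3)), ('scene', 3, 114, np.float64(-3.3)), ('side', 0, 51, np.float64(-3.8)), ('side', 1, 52, np.float64(-0.5)), ('side', 2, 105, np.float64(-1.2)), ('side', 3, 98, np.float64(-1.8))]
ring [0.52223164 0.20567984 0.19633094] foot [0.5229628  0.20664115 0.0074956 ] tray coords [0.16292255 0.04802368] [0.1639922  0.04746284]
```

```bash
cat >> h.py <<'E'
TO=np.array([.5424,.0370]); TA=1.4035
EX=np.array([np.cos(TA),np.sin(TA),0]); EY=np.array([-np.sin(TA),np.cos(TA),0]); EZ=np.array([0,0,1.])
def T2W(x,y,z): return np.r_[TO,0]+x*EX+y*EY+np.array([0,0,z])
def W2T(p): q=np.asarray(p)-np.r_[TO,0]; return np.array([q@EX,q@EY,q[2]])
def ori(phi,sgn,yaw=0):
    # tool tilted by phi in the tipping plane (yaw: rad offset of tipping plane about z); y jaw
    ex=np.cos(yaw)*EX+np.sin(yaw)*EY
    z=np.sin(phi)*ex-np.cos(phi)*EZ
    y=sgn*(np.cos(phi)*ex+np.sin(phi)*EZ)
    return np.c_[np.cross(y,z),y,z]
E
python3 - <<'E'
from rig import robot
from h import *
c=robot.camera_info('wrist');s=robot.get_state()
K,d,R,t=cam(c); print('cam in tool',s['tool_rot'].T@(-R.T@t-s['ee_pos']),'\n',(R@s['tool_rot']).round(3))
for sg in(1,-1):
    print(sg)
    for (x,y,z,ph) in [(.163,.048,.42,0),(.163,.048,.30,0),(.163,.048,.27,0),(.0,.048,.26,25),(-.04,.048,.2,40),(-.1,.048,.12,50),(-.14,.048,.05,50),(-.14,.048,.05,60)]:
        q=robot.ik(T2W(x,y,z),ori(np.radians(ph),sg)); print(x,z,ph,None if q is None else np.round(q,2))
C={n:robot.camera_info(n) for n in('scene','side')}
print('jar top',W2T(tri(C['scene'],(312,312),C['side'],(336,253))), W2T(onplane(C['scene'],[(312,311)],.05)[0]))
E
```

```text
cam in tool [ 0.06934326 -0.00111409 -0.15882508] 
 [[-0.001  1.    -0.001]
 [-0.971 -0.001 -0.239]
 [-0.239  0.     0.971]]
1
0.163 0.42 0 [ 0.46  0.38 -1.2   1.46  0.35  1.54  0.68]
0.163 0.3 0 [ 0.44  0.46 -1.17  1.66  0.44  1.32  0.6 ]
0.163 0.27 0 [ 0.42  0.48 -1.14  1.7   0.46  1.26  0.59]
0.0 0.26 25 [ 0.82  0.22 -0.79  1.93 -0.33  1.02  1.62]
-0.04 0.2 40 [ 0.93  0.4  -0.7   2.   -0.54  0.97  2.  ]
-0.1 0.12 50 [ 1.09  0.68 -0.71  1.98 -0.51  0.96  2.21]
-0.14 0.05 50 [ 1.13  0.84 -0.69  1.94 -0.39  0.9   2.25]
-0.14 0.05 60 [ 1.18  0.95 -0.69  1.88 -0.45  1.    2.34]
-1
0.163 0.42 0 [ 0.42  0.36 -1.13  1.46  0.32  1.53 -2.44]
0.163 0.3 0 [ 0.34  0.39 -1.    1.66  0.34  1.28 -2.46]
0.163 0.27 0 [ 0.32  0.41 -0.97  1.7   0.36  1.22 -2.47]
0.0 0.26 25 [ 0.48  0.17 -0.4   1.94 -0.43  1.04 -1.44]
-0.04 0.2 40 [ 0.59  0.33 -0.29  2.01 -0.71  1.05 -0.99]
-0.1 0.12 50 [ 0.75  0.58 -0.27  1.99 -0.77  1.09 -0.69]
-0.14 0.05 50 [ 0.82  0.73 -0.28  1.95 -0.71  1.03 -0.61]
-0.14 0.05 60 [ 0.87  0.83 -0.28  1.9  -0.77  1.16 -0.52]
jar top [-0.15920297 -0.05781492  0.0465683 ] [-0.15766736 -0.05877041  0.05      ]
```

Run:
```python
from rig import robot
from h import *
s=robot.get_state()
az=np.radians(-74);q=robot.ik([.5*np.cos(az),.5*np.sin(az),.45],s['tool_rot']);print(np.round(q,3))
robot.goto_joints(q)
q=np.array(q); q[0]-=np.radians(72+21.5); q[2]=0
robot.goto_joints(q); s=robot.get_state(); print(s['time'],s['qpos'].round(3),s['ee_pos'],s['tool_rot'].round(3))
for sg in(1,-1):
    print(sg)
    for (x,y,z,ph) in [(.163,.048,.42,0),(.163,.048,.27,0),(.0,.048,.26,25),(-.04,.048,.2,40),(-.14,.048,.05,50),(-.14,.048,.05,60)]:
        q=robot.ik(T2W(x,y,z),ori(np.radians(ph),sg)); print(x,z,ph,None if q is None else np.round(q,2))
# place camera over cylinder: tool x toward cyl
R=s['tool_rot']
im=robot.grab_frame('wrist'); cv2.imwrite('pics/w1.png',im[:,:,::-1])
```

```text
[ 1.233  0.06  -0.003  1.564  0.     1.518 -0.029]
3.7333 [-3.980e-01  6.000e-02  1.000e-03  1.564e+00  0.000e+00  1.518e+00
 -2.900e-02] [0.47219814 0.16451973 0.44999388] [[-0.36   0.933 -0.001]
 [ 0.933  0.36  -0.001]
 [-0.    -0.001 -1.   ]]
1
0.163 0.42 0 [-0.38  0.19 -0.06  1.48  0.01  1.47  0.96]
0.163 0.27 0 [-0.38  0.26 -0.06  1.72  0.02  1.16  0.96]
0.0 0.26 25 [-0.17  0.15  0.31  1.96 -0.55  1.09  1.82]
-0.04 0.2 40 [-0.18  0.37  0.62  2.04 -0.95  1.24  2.37]
-0.14 0.05 50 [ 1.4   1.09 -1.09  1.93  0.12  0.87  1.8 ]
-0.14 0.05 60 [ 1.44  1.22 -1.09  1.88  0.05  0.95  1.9 ]
-1
0.163 0.42 0 [-0.52  0.19  0.1   1.49 -0.02  1.47 -2.15]
0.163 0.27 0 [-0.52  0.26  0.11  1.73 -0.03  1.16 -2.14]
0.0 0.26 25 [-0.15  0.15  0.29  1.96 -0.55  1.09 -1.32]
-0.04 0.2 40 [ 0.04  0.33  0.36  2.03 -0.88  1.18 -0.84]
-0.14 0.05 50 [ 0.27  0.76  0.42  1.97 -1.08  1.33 -0.32]
-0.14 0.05 60 [ 0.33  0.87  0.41  1.91 -1.13  1.5  -0.24]
```

View pics/w1.png

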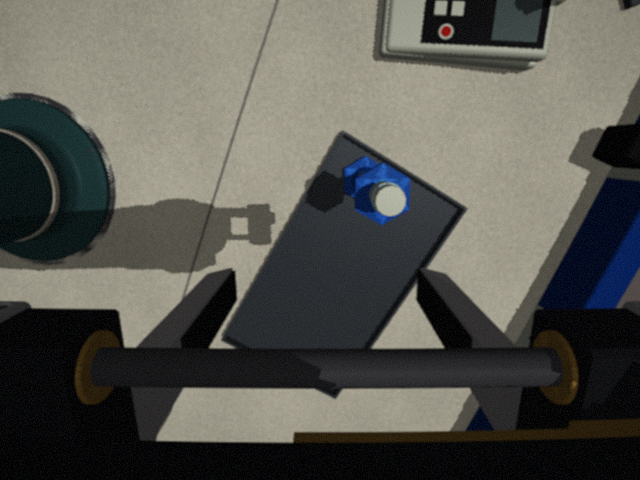

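The wrist view shows the stopper at (389,199) over the blue ring, with the foot behind it at (368,178). The ring's corners are readable, so next I move over the cylinder in the working orientation and measure its yaw from there.

Run:
```python
from rig import robot
from h import *
robot.goto_joints([-0.15,0.1,-0.35,1.56,0.1,1.5,-2.3])
robot.move_ptp(T2W(.163,.048,.36),ori(0,-1)); s=robot.get_state(); print(s['time'],s['qpos'].round(3),W2T(s['ee_pos']),s['force'])
im=robot.grab_frame('wrist'); cv2.imwrite('pics/w2.png',im[:,:,::-1]); c=robot.camera_info('wrist')
import pickle; pickle.dump(c,open('w2.pkl','wb'))
for (x,y,z,ph) in [(.163,.048,.27,0),(.0,.048,.26,25),(-.04,.048,.2,40),(-.14,.048,.05,50),(-.14,.048,.05,60)]:
    q=robot.ik(T2W(x,y,z),ori(np.radians(ph),-1)); print(x,z,ph,None if q is None else np.round(q,2))
```

```text
6.2667 [-0.141  0.224 -0.347  1.581  0.077  1.352 -2.236] [0.16290341 0.04804424 0.35972206] [0.00760224 0.43288037 1.04922449]
0.163 0.27 0 [-0.15  0.28 -0.34  1.71  0.1   1.17 -2.26]
0.0 0.26 25 [ 0.3   0.16 -0.2   1.95 -0.47  1.06 -1.4 ]
-0.04 0.2 40 [ 0.33  0.31  0.01  2.02 -0.79  1.11 -0.92]
-0.14 0.05 50 [ 0.53  0.71  0.09  1.96 -0.92  1.17 -0.44]
-0.14 0.05 60 [ 0.58  0.81  0.08  1.91 -0.97  1.32 -0.36]
```

View pics/w2.png

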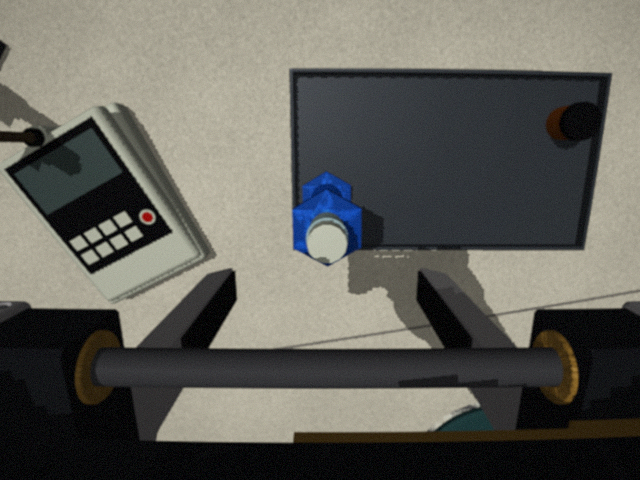

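Run:
```python
from h import *
import pickle
c=pickle.load(open('w2.pkl','rb')); im=cv2.imread('pics/w2.png')
h=cv2.cvtColor(im,cv2.COLOR_BGR2HSV)
big=cv2.resize(im[150:290,260:400],None,fx=5,fy=5,interpolation=cv2.INTER_CUBIC)[:600]; cv2.imwrite('pics/w2z.png',big)
b=cv2.inRange(h,(100,120,40),(130,255,255)); b[:150]=0;b[290:]=0;b[:,:250]=0;b[:,420:]=0
def edge(cols): pass
# ring flats: leftmost/rightmost blue per row
rows=range(212,246)
L=np.array([(np.nonzero(b[r])[0].min()-.5,r) for r in rows],float);Rr=np.array([(np.nonzero(b[r])[0].max()+.5,r) for r in rows],float)
print(L[::4].tolist(),Rr[::4].tolist())
for nm,P in(('L',L),('R',Rr)):
    W=np.array([W2T(p) for p in onplane(c,P,.206)])
    vx,vy,x0,y0=cv2.fitLine(W[:,:2].astype(np.float32),cv2.DIST_HUBER,0,.001,.001).ravel()
    if vy<0:vx,vy=-vx,-vy
    print(nm,'mean x',W[:,0].mean(),'yaw deg (normal vs tray x)',np.degrees(np.arctan2(-vx,vy)))
# stopper
m=cv2.inRange(h,(0,0,110),(180,70,255)); m[:215]=0;m[270:]=0;m[:,:298]=0;m[:,355:]=0
print(blobs(m))
cs,_=cv2.findContours(m,cv2.RETR_EXTERNAL,cv2.CHAIN_APPROX_NONE);k=max(cs,key=cv2.contourArea)
e=cv2.fitEllipse(k);print(e, W2T(onplane(c,[e[0]],.259)[0]))
# tray corners, top
print('outer top corners', [W2T(p).round(4).tolist() for p in onplane(c,[(290,69),(611,73)],.02)])
```

```text
[[292.5, 212.0], [292.5, 216.0], [292.5, 220.0], [292.5, 224.0], [292.5, 228.0], [293.5, 232.0], [293.5, 236.0], [293.5, 240.0], [293.5, 244.0]] [[362.5, 212.0], [361.5, 216.0], [361.5, 220.0], [362.5, 224.0], [362.5, 228.0], [362.5, 232.0], [361.5, 236.0], [361.5, 240.0], [361.5, 244.0]]
L mean x 0.1933143612950261 yaw deg (normal vs tray x) 1.0688059
R mean x 0.13299331422721875 yaw deg (normal vs tray x) -0.601136
[([298, 217, 52, 53, 1919], [324.8, 246.8])]
((324.83221435546875, 247.48446655273438), (49.26747512817383, 55.91154479980469), 21.462121963500977) [0.16529498 0.05004648 0.259     ]
outer top corners [[0.2099, -0.1199, 0.02], [-0.2069, -0.1197, 0.02]]
```

View pics/w2z.png

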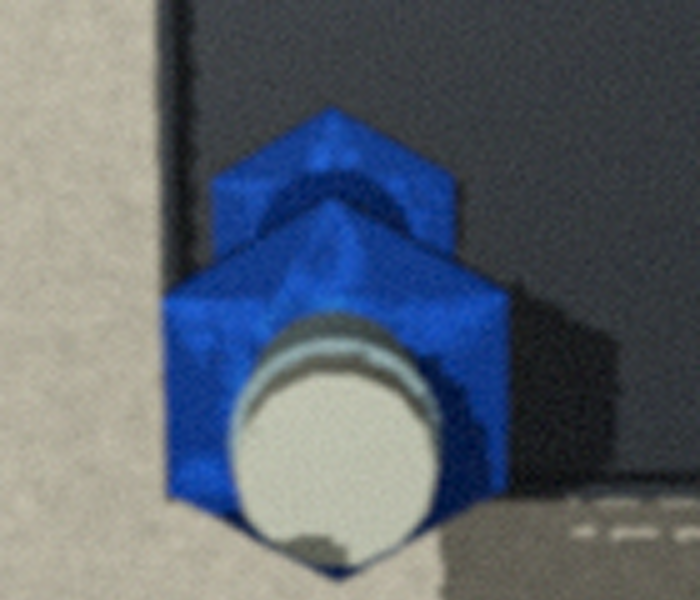

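Run:
```python
from h import *
import pickle
c=pickle.load(open('w2.pkl','rb'))
z=np.array([(332,200),(508,293),(508,490),(340,580),(168,494),(163,300)])/5+[259.6,149.6]
W=np.array([W2T(p) for p in onplane(c,z,.206)])
print(W.round(4)); ctr=W[:,:2].mean(0);print(ctr)
d=W[:,:2]-ctr; a=np.degrees(np.arctan2(d[:,1],d[:,0])); print((a%60).round(2), 'yaw',((a%60)-30).mean())
print('stopper',W2T(onplane(c,[np.array((335,466))/5+[259.6,149.6]],.259)[0]))
zf=np.array([(332,105),(212,180),(456,180)])/5+[259.6,149.6]
print('foot back corners',[W2T(p).round(4).tolist() for p in onplane(c,zf,.016)])
print('tray',[W2T(p).round(4).tolist() for p in onplane(c,[(290,69),(611,73),(584,249)],.02)])
```

```text
[[0.1644 0.0133 0.206 ]
 [0.134  0.0293 0.206 ]
 [0.1333 0.0645 0.206 ]
 [0.163  0.0812 0.206 ]
 [0.1935 0.0652 0.206 ]
 [0.1936 0.0305 0.206 ]]
[0.16364109 0.0473348 ]
[31.26 31.32 30.47 31.03 30.88 30.63] yaw 0.9321191659863626
stopper [0.16399144 0.04648888 0.259     ]
foot back corners [[0.1644, 0.0081, 0.016], [0.1972, 0.0282, 0.016], [0.1305, 0.0283, 0.016]]
tray [[0.2099, -0.1199, 0.02], [-0.2069, -0.1197, 0.02], [-0.2073, 0.1177, 0.02]]
```

```bash
cat >> h.py <<'E'
AX=np.array([.1637,.0473]); YAW=np.radians(0.93)
def pose(th,phi,s,w):
    th,phi=np.radians(th),np.radians(phi)
    P=np.array([-.033,.004])
    Fc=P+.018*np.array([np.cos(th),np.sin(th)])+.255*np.array([-np.sin(th),np.cos(th)])
    d=np.array([np.sin(phi),-np.cos(phi)]); n=np.array([np.cos(phi),np.sin(phi)])
    q=Fc+(s-.019)*d+w/2*n
    return T2W(AX[0]+q[0]*np.cos(YAW),AX[1]+q[0]*np.sin(YAW),q[1]), ori(phi,-1,YAW)
E
python3 - <<'E'
from rig import robot
from h import *
robot.gripper_to(.042)
p,R=pose(1.3,0,.018,.042)
print(W2T(p))
print(robot.move_ptp(p+[0,0,.06],R), robot.get_state()['time'])
print(robot.move_linear(p,velocity=.08,threshold=4)); s=robot.get_state(); print(s['time'],W2T(s['ee_pos']),s['force'],s['opening'])
for n in('scene','side'): cv2.imwrite(f'pics/{n}1.png',robot.grab_frame(n)[:,:,::-1])
a=cv2.imread('pics/scene1.png')[120:260,310:450];b=cv2.imread('pics/side1.png')[215:355,200:340]
cv2.imwrite('pics/c1.png',cv2.resize(np.hstack([a,b]),None,fx=2.8,fy=2.8))
E
```

```text
[0.16391007 0.04730341 0.26034274]
False 7.525
False
8.425 [0.16405915 0.04709689 0.26080371] [-0.33185844 -0.25831348  0.5811004 ] 0.04209911999802573
```

View pics/c1.png

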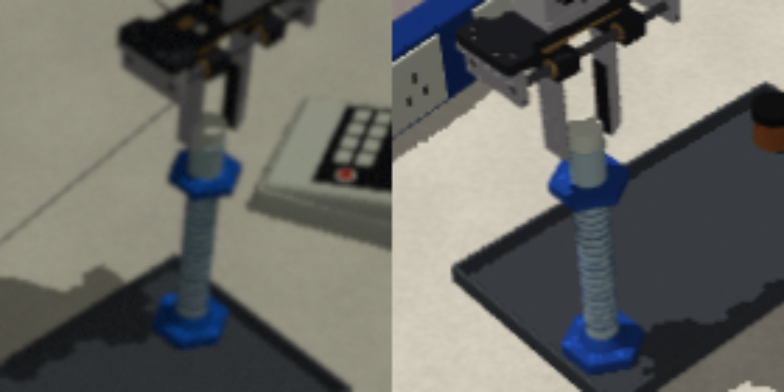

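The fingers now stand on either side of the stopper: in the side crop one is at (555,130), the stopper at (585,135) and the other finger at (607,110). The cylinder is still upright, so I start tipping.

Run:
```python
from rig import robot
from h import *
for th in (6,12,16,20,24):
    p,R=pose(th,th,.018,.042)
    r=robot.move_linear(p,velocity=.03,frame=R,threshold=8); s=robot.get_state(); print(th,r,round(s['time'],2),W2T(s['ee_pos']).round(4),s['force'].round(2),s['qpos'].round(2))
    if r: break
for n in('scene','side'): cv2.imwrite(f'pics/{n}2.png',robot.grab_frame(n)[:,:,::-1])
a=cv2.imread('pics/scene2.png')[120:260,310:450];b=cv2.imread('pics/side2.png')[215:355,200:340]
cv2.imwrite('pics/c2.png',cv2.resize(np.hstack([a,b]),None,fx=2.8,fy=2.8))
```

```text
6 False 9.38 [0.143  0.0471 0.2627] [-0.1   0.04  0.02] [-0.05  0.24 -0.35  1.78 -0.01  1.08 -2.11]
12 False 10.43 [0.1159 0.0466 0.2625] [ 0.31 -0.26  0.42] [ 0.06  0.21 -0.35  1.84 -0.14  1.03 -1.93]
16 False 11.18 [0.0979 0.0463 0.2609] [-0.8  -0.34 -0.4 ] [ 0.13  0.19 -0.34  1.87 -0.24  1.   -1.8 ]
20 False 11.93 [0.0801 0.046  0.258 ] [-0.09  0.53 -0.64] [ 0.2   0.18 -0.33  1.9  -0.33  0.99 -1.67]
24 False 12.68 [0.0625 0.0457 0.2538] [-0.7  -0.64  0.06] [ 0.27  0.19 -0.32  1.93 -0.42  0.99 -1.54]
```

View pics/c2.png

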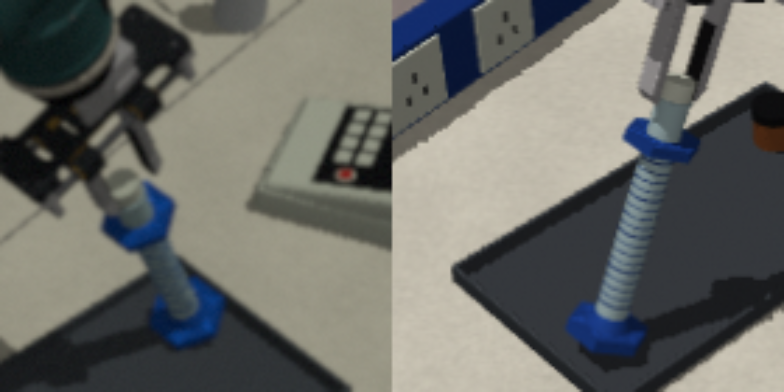

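Both crops show the cylinder tilted about 24 degrees and past its balance point, with the stopper between the fingers at (677,90) in the side crop. I keep lowering it and widen the jaws in small steps.

Run:
```python
from rig import robot
from h import *
w=.042
for th in (29,34,39,44,50,56):
    w=min(w+.005,.068); robot.gripper_to(w)
    p,R=pose(th,min(th,50),.017,w)
    r=robot.move_linear(p,velocity=.032,frame=R,threshold=8); s=robot.get_state(); print(th,r,round(s['time'],2),W2T(s['ee_pos']).round(4),s['force'].round(2),s['qpos'].round(2))
    if r: break
for n in('scene','side'): cv2.imwrite(f'pics/{n}3.png',robot.grab_frame(n)[:,:,::-1])
a=cv2.imread('pics/scene3.png')[150:290,280:420];b=cv2.imread('pics/side3.png')[215:355,220:360]
cv2.imwrite('pics/c3.png',cv2.resize(np.hstack([a,b]),None,fx=2.8,fy=2.8))
C={n:robot.camera_info(n) for n in('scene','side')}
print({n:blobs(blue(cv2.imread(f'pics/{n}3.png')[:,:,::-1].copy(),(220,150,450,360) if n=='scene' else (210,240,400,365))) for n in C})
```

```text
29 False 13.89 [0.0427 0.0453 0.249 ] [ 0.81  0.08 -0.38] [ 0.34  0.2  -0.31  1.96 -0.53  1.   -1.39]
34 False 15.0 [0.0237 0.045  0.2418] [ 0.41 -0.53  0.06] [ 0.42  0.23 -0.3   1.98 -0.63  1.03 -1.24]
39 False 16.11 [0.0053 0.0447 0.2331] [-0.26  0.2  -0.27] [ 0.49  0.27 -0.29  1.99 -0.71  1.06 -1.1 ]
44 False 17.22 [-0.0124  0.0444  0.2231] [-0.15 -0.2   0.81] [ 0.55  0.32 -0.28  2.   -0.77  1.1  -0.98]
50 False 18.48 [-0.0328  0.0441  0.2088] [-0.24 -0.05  0.19] [ 0.63  0.4  -0.27  2.   -0.83  1.16 -0.85]
56 False 19.67 [-0.0501  0.0438  0.189 ] [ 0.29 -0.93 -1.11] [ 0.65  0.44 -0.26  1.99 -0.82  1.15 -0.81]
{'scene': [([362, 217, 24, 28, 380], [375.3, 230.4]), ([322, 218, 20, 28, 272], [332.6, 232.1])], 'side': [([219, 240, 13, 10, 46], [223.4, 243.3]), ([314, 256, 21, 18, 121], [324.0, 264.0]), ([268, 316, 24, 20, 219], [280.4, 324.6])]}
```

View pics/c3.png

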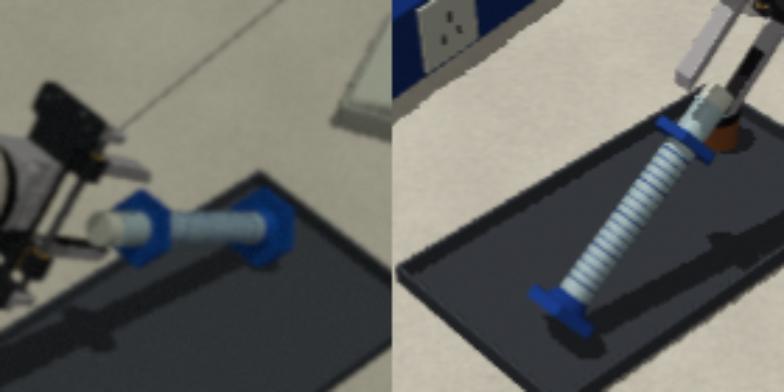

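Run:
```python
from rig import robot
from h import *
C={n:robot.camera_info(n) for n in('scene','side')}
r=W2T(tri(C['scene'],(332.6,232.1),C['side'],(324,264)));f=W2T(tri(C['scene'],(375.3,230.4),C['side'],(280.4,324.6)))
print(r,f,np.degrees(np.arctan2(f[0]-r[0],r[2]-f[2])))
for th in(54,56):
    t=np.radians(th);base=np.array([-.033,.004])+.033*np.array([np.cos(t),np.sin(t)]);a=np.array([-np.sin(t),np.cos(t)])
    print(th,base+.197*a+[AX[0],0],base+.006*a+[AX[0],0])
```

```text
[-0.01372243  0.04061561  0.14434408] [0.14427558 0.04540782 0.04042007] 56.66487419123155
54 [-0.00927943  0.14649126] [0.14524281 0.03422427]
56 [-0.01416704  0.14151924] [0.14417914 0.0347134 ]
```

The cylinder measures about 56 degrees and the pivot hasn't slipped. I lower it the rest of the way.

Run:
```python
from rig import robot
from h import *
w=.068
def snap(k):
    for n in('scene','side'): cv2.imwrite(f'pics/{n}{k}.png',robot.grab_frame(n)[:,:,::-1])
    a=cv2.imread(f'pics/scene{k}.png')[180:320,260:400];b=cv2.imread(f'pics/side{k}.png')[215:355,240:380]
    cv2.imwrite(f'pics/c{k}.png',cv2.resize(np.hstack([a,b]),None,fx=2.8,fy=2.8))
for th,s_ in ((62,.016),(68,.015),(74,.013),(80,.011),(84,.009)):
    p,R=pose(th,50,s_,w)
    r=robot.move_linear(p,velocity=.032,frame=R,threshold=8); s=robot.get_state(); print(th,r,round(s['time'],2),W2T(s['ee_pos']).round(4),s['force'].round(2),s['qpos'].round(2))
    if r: break
snap(4)
if not r:
  for th,s_ in ((87.5,.007),(91.2,.005)):
    p,R=pose(th,50,s_,w)
    r=robot.move_linear(p,velocity=.02,frame=R,threshold=4); s=robot.get_state(); print(th,r,round(s['time'],2),W2T(s['ee_pos']).round(4),W2T(p).round(4),s['force'].round(2),s['qpos'].round(2))
    if r: break
snap(5)
```

```text
62 False 20.75 [-0.0663  0.0435  0.1677] [ 0.03  0.9  -0.11] [ 0.66  0.48 -0.25  1.99 -0.81  1.14 -0.77]
68 False 21.73 [-0.0801  0.0433  0.145 ] [ 0.39 -0.44 -0.8 ] [ 0.68  0.53 -0.24  1.98 -0.8   1.12 -0.73]
74 False 22.7 [-0.0921  0.0431  0.1216] [ 0.13 -1.11 -0.02] [ 0.69  0.57 -0.23  1.98 -0.79  1.1  -0.69]
80 False 23.67 [-0.1015  0.043   0.0973] [-1.04 -0.35 -1.04] [ 0.7   0.62 -0.22  1.97 -0.79  1.08 -0.65]
84 False 24.35 [-0.1068  0.0429  0.081 ] [ 0.2   0.01 -0.21] [ 0.71  0.66 -0.22  1.97 -0.79  1.07 -0.62]
87.5 False 25.33 [-0.1106  0.0428  0.0669] [-0.1106  0.0428  0.0669] [-0.91 -0.   -0.76] [ 0.71  0.68 -0.21  1.96 -0.79  1.05 -0.6 ]
91.2 False 26.26 [-0.1134  0.0427  0.0518] [-0.1135  0.0428  0.0517] [-0.32 -0.5   0.36] [ 0.72  0.71 -0.21  1.96 -0.79  1.04 -0.58]
```

View pics/c4.png

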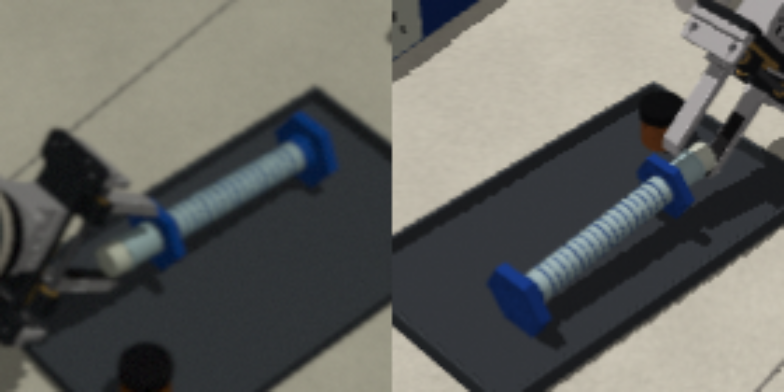

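View pics/c5.png

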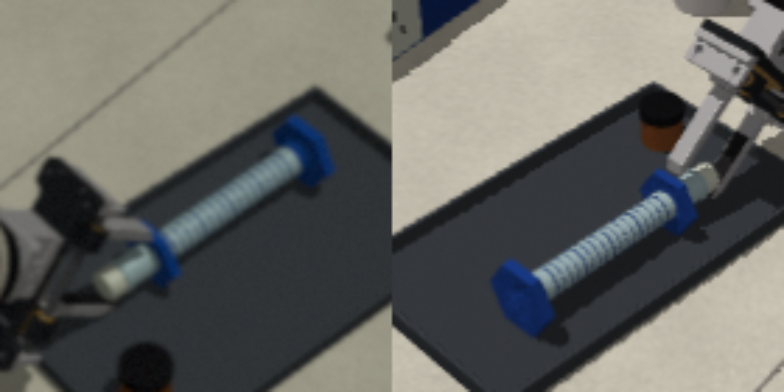

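The cylinder is on its side, with the foot at (520,298) and the ring at (668,200) in the side crop. The jar hasn't moved. Next I back the finger out, rise, and measure how it lies from above.

```bash
cat >> h.py <<'E'
def ori2(sgn,yaw=0):
    ey=np.cos(yaw)*EY-np.sin(yaw)*EX
    y=sgn*ey; z=-EZ
    return np.c_[np.cross(y,z),y,z]
E
python3 - <<'E'
from rig import robot
from h import *
import pickle
s=robot.get_state();p=s['ee_pos']
print(robot.move_linear(p-.03*EX+[0,0,.001],velocity=.06,threshold=5))
print(robot.move_linear(p-.06*EX+[0,0,.15],velocity=.15))
for sg in(1,-1):
    q=robot.ik(T2W(-.045,.044,.28),ori2(sg)); print(sg,None if q is None else np.round(q,2))
    q2=robot.ik(T2W(.03,.044,.035),ori2(sg)); print(sg,None if q2 is None else np.round(q2,2))
s=robot.get_state();print(s['time'],W2T(s['ee_pos']),s['force'],s['qpos'].round(2))
E
```

```text
False
False
1 [ 0.88  0.26 -1.08  1.84  0.25  1.19  2.69]
1 [-1.01  0.82  1.08  2.06 -0.97  0.9  -2.68]
-1 [ 0.33  0.14 -0.43  1.86  0.07  1.15 -0.29]
-1 [-0.02  0.5  -0.22  2.03  0.18  0.63 -0.53]
28.175 [-0.1731215   0.04308784  0.20114399] [ 0.27388329  0.79402943 -0.02209783] [ 0.77  0.49 -0.16  1.86 -0.7   1.34 -0.75]
```

Run:
```python
from rig import robot
from h import *
import pickle
robot.gripper_to(.05)
robot.move_ptp(T2W(-.06,.044,.26),ori2(-1)); s=robot.get_state();print(s['time'],W2T(s['ee_pos']))
im=robot.grab_frame('wrist');c=robot.camera_info('wrist');cv2.imwrite('pics/w6.png',im[:,:,::-1]);pickle.dump(c,open('w6.pkl','wb'))
for n in('scene','side'): cv2.imwrite(f'pics/{n}6.png',robot.grab_frame(n)[:,:,::-1])
for n in('scene','side'): print(n,blobs(blue(cv2.imread(f'pics/{n}6.png')[:,:,::-1].copy(),(220,150,450,360) if n=='scene' else (240,245,400,365))))
```

```text
29.4667 [-0.05992627  0.04425011  0.2601271 ]
scene [([357, 221, 23, 25, 310], [368.9, 232.5]), ([305, 258, 20, 24, 197], [315.4, 269.0])]
side [([329, 275, 20, 24, 210], [339.6, 285.5]), ([275, 307, 23, 28, 391], [286.1, 320.8])]
```

View pics/w6.png

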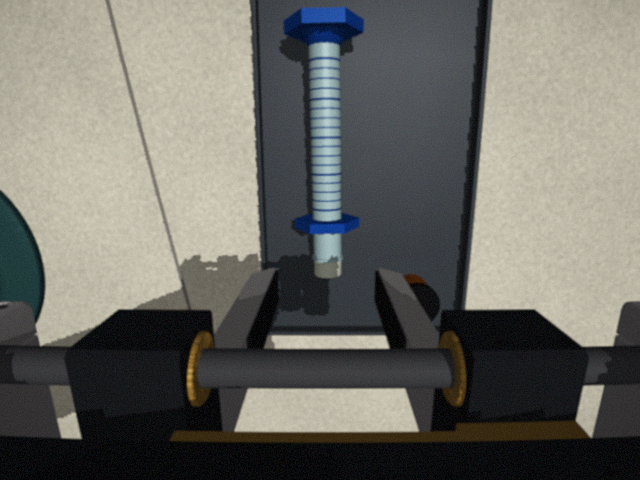

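Run:
```python
from h import *
import pickle
from rig import robot
c=pickle.load(open('w6.pkl','rb')); im=cv2.imread('pics/w6.png'); g=cv2.cvtColor(im,cv2.COLOR_BGR2HSV)
mid=[]
for r in list(range(60,205,6))+list(range(240,268,4)):
    row=g[r,280:375]; ok=np.nonzero(row[:,2]>95)[0]
    if len(ok): mid.append((280+(ok.min()+ok.max())/2,r,ok.max()-ok.min()+1))
mid=np.array(mid); print(mid[::4].tolist())
W=np.array([W2T(p) for p in onplane(c,mid[:,:2],.035)]); k=np.polyfit(W[:,0],W[:,1],1); print('yaw deg',np.degrees(np.arctan(k[0])),'y at x=-.06',np.polyval(k,-.06),'y at .13',np.polyval(k,.13))
b=cv2.inRange(g,(100,120,40),(130,255,255)); b[:200]=0;b[250:]=0
ys,xs=np.nonzero(b[:, 280:380]); print('ring px',xs.min()+280,xs.max()+280,ys.min(),ys.max())
xs+=280
for X in (xs.min(),xs.max()): print('corner',X,ys[xs==X].mean(), W2T(onplane(c,[(X,ys[xs==X].mean())],.035)[0]))
print('stopper end',W2T(onplane(c,[(328,276)],.030)[0]))
C={n:robot.camera_info(n) for n in('scene','side')}
print('ring',W2T(tri(C['scene'],(315.4,269),C['side'],(339.6,285.5))),'foot',W2T(tri(C['scene'],(368.9,232.5),C['side'],(286.1,320.8))))
```

```text
[[343.0, 60.0, 61.0], [325.0, 84.0, 29.0], [326.0, 108.0, 27.0], [326.0, 132.0, 29.0], [327.0, 156.0, 27.0], [326.5, 180.0, 28.0], [327.0, 204.0, 27.0], [328.0, 252.0, 27.0]]
yaw deg -2.7513752495461152 y at x=-.06 0.04333046626378904 y at .13 0.03419954078409557
ring px 294 359 208 234
corner 294 223.14285714285714 [-0.06821067  0.07885134  0.035     ]
corner 359 222.0 [-0.06723695  0.00964953  0.035     ]
stopper end [-0.12960613  0.04279315  0.03      ]
ring [-0.06701881  0.04486561  0.04160634] foot [0.12539227 0.04827877 0.04278873]
```

Run:
```python
from h import *
import pickle
c=pickle.load(open('w6.pkl','rb')); im=cv2.imread('pics/w6.png'); g=cv2.cvtColor(im,cv2.COLOR_BGR2HSV)
mid=[]
for r in list(range(66,205,4))+list(range(240,262,4)):
    ok=np.nonzero(g[r,300:352,2]>95)[0]
    if len(ok) and ok.max()-ok.min()<34: mid.append((300+(ok.min()+ok.max())/2,r))
W=np.array([W2T(p) for p in onplane(c,mid,.035)]); k=np.polyfit(W[:,0],W[:,1],1); print(len(mid),'yaw deg',np.degrees(np.arctan(k[0])),'y at x=-.09',np.polyval(k,-.09),'y at .13',np.polyval(k,.13))
from rig import robot
y=.0435
robot.gripper_to(.044)
R=ori2(-1)
robot.move_ptp(T2W(-.092,y,.10),R)
print(robot.move_linear(T2W(-.092,y,.034),velocity=.08,threshold=5)); s=robot.get_state(); print(s['time'],W2T(s['ee_pos']),s['force'])
im=robot.grab_frame('wrist');cv2.imwrite('pics/w7.png',im[:,:,::-1])
```

```text
40 yaw deg 0.5940046574879742 y at x=-.09 0.04304924168973211 y at .13 0.045330137558465176
False
31.625 [-0.09194865  0.04320904  0.03436416] [ 0.3625323  -0.45266523 -0.37495641]
```

View pics/w7.png

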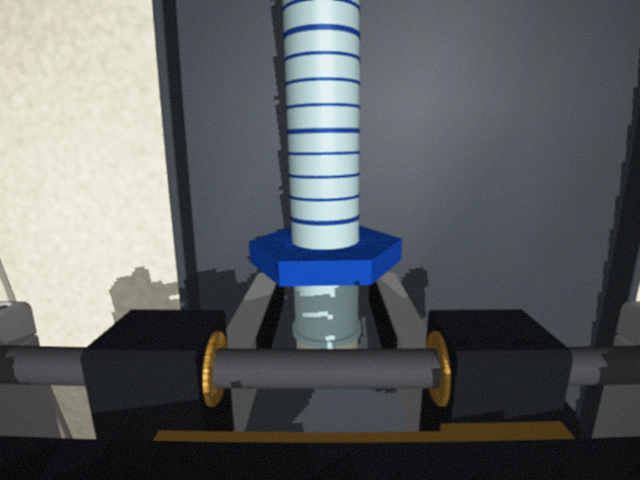

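The fingers stand on both sides of the tube just behind the ring, with the tube at (327,320) centred between fingers at (255,320) and (395,320). I push along the tray until the foot meets the wall.

Run:
```python
from rig import robot
from h import *
y=.0435
r=robot.move_linear(T2W(-.022,y,.034),velocity=.035,threshold=6); s=robot.get_state(); print(r,s['time'],W2T(s['ee_pos']),s['force']@EX)
if not r:
    r=robot.move_linear(T2W(.015,y,.034),velocity=.015,threshold=6); s=robot.get_state(); print(r,s['time'],W2T(s['ee_pos']),s['force']@EX,s['force']@EY)
for n in('scene','side','wrist'): cv2.imwrite(f'pics/{n}8.png',robot.grab_frame(n)[:,:,::-1])
a=cv2.imread('pics/scene8.png')[180:320,280:420];b=cv2.imread('pics/side8.png')[235:375,230:370]
cv2.imwrite('pics/c8.png',cv2.resize(np.hstack([a,b]),None,fx=2.8,fy=2.8))
```

```text
False 33.825 [-0.02208116  0.04349454  0.03401257] -0.40771866527879697
True 35.05 [-0.00687918  0.04367436  0.03379752] -1.4103684883019056 -1.2056629968782488
```

View pics/c8.png

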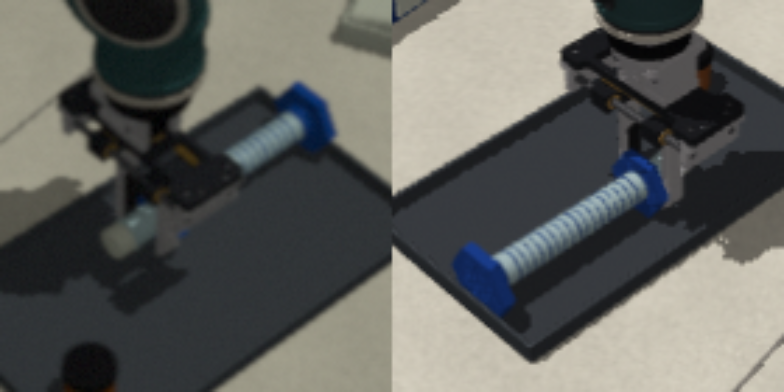

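View pics/wrist8.png

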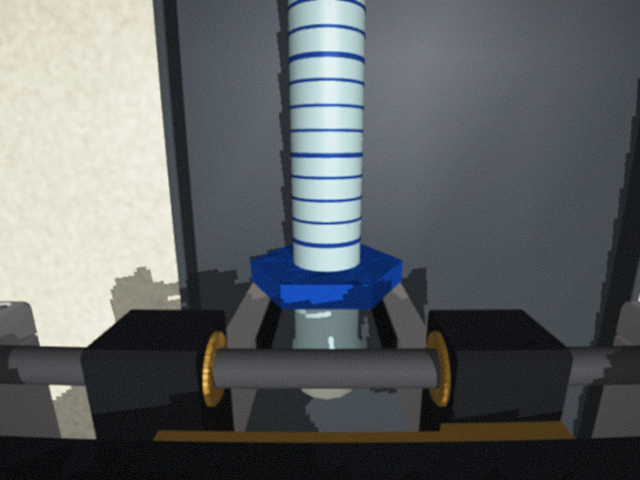

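The arm stopped 2 mm short of where I predicted wall contact, which is within calibration. I press again to confirm, then back off and look.

Run:
```python
from rig import robot
from h import *
import pickle
y=.0437
for th in(8,10):
    r=robot.move_linear(T2W(.01,y,.034),velocity=.012,threshold=th); s=robot.get_state(); print(r,s['time'],W2T(s['ee_pos']),s['force']@EX,s['force']@EY,s['moment'])
x=W2T(s['ee_pos'])[0]
robot.move_linear(T2W(x-.012,y,.034),velocity=.04)
robot.move_linear(T2W(x-.012,y,.20),velocity=.15)
robot.move_ptp(T2W(.04,y,.28),ori2(-1)); s=robot.get_state();print(s['time'],W2T(s['ee_pos']))
im=robot.grab_frame('wrist');c=robot.camera_info('wrist');cv2.imwrite('pics/w9.png',im[:,:,::-1]);pickle.dump(c,open('w9.pkl','wb'))
for n in('scene','side'): cv2.imwrite(f'pics/{n}9.png',robot.grab_frame(n)[:,:,::-1])
b=cv2.imread('pics/side9.png')[245:375,220:420];cv2.imwrite('pics/c9.png',cv2.resize(b,None,fx=4,fy=4,interpolation=cv2.INTER_CUBIC))
```

```text
True 35.6 [-0.00692243  0.0440918   0.0333641 ] -1.1991889824416258 -0.4899901616043322 [-0.15356088 -0.10355227 -0.02398544]
True 36.025 [-0.00693718  0.0443608   0.03307082] 0.10561109462558768 0.062079853340157636 [-0.16299862 -0.09471241  0.02315453]
38.2167 [0.04030557 0.04380759 0.27980603]
```

View pics/w9.png

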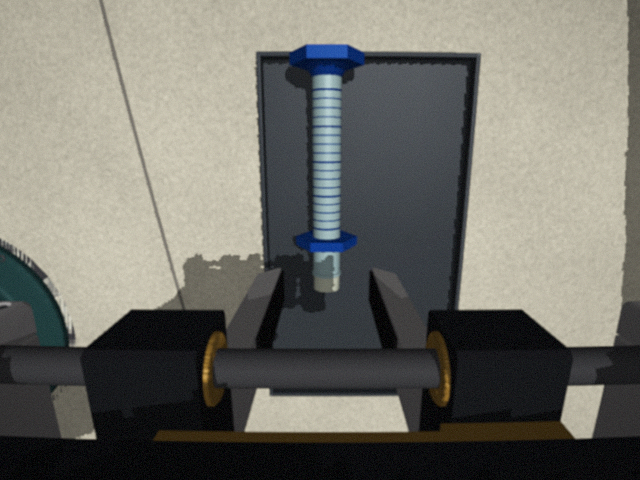

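View pics/c9.png

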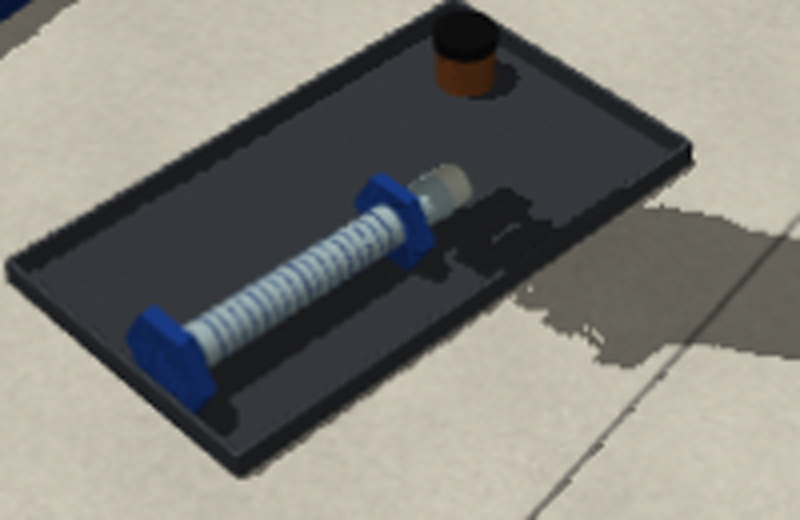

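Run:
```python
from h import *
import pickle
from rig import robot
c=pickle.load(open('w9.pkl','rb')); im=cv2.imread('pics/w9.png'); g=cv2.cvtColor(im,cv2.COLOR_BGR2HSV)
mid=[]
for r in list(range(80,228,3))+list(range(256,282,4)):
    ok=np.nonzero(g[r,303:350,2]>95)[0]
    if len(ok) and ok.max()-ok.min()<34: mid.append((303+(ok.min()+ok.max())/2,r))
W=np.array([W2T(p) for p in onplane(c,mid,.035)]); k=np.polyfit(W[:,0],W[:,1],1); print(len(mid),'yaw deg',np.degrees(np.arctan(k[0])))
b=cv2.inRange(g,(100,120,40),(130,255,255)); b[90:]=0;b[:,:280]=0;b[:,380:]=0
top=np.array([(x,np.nonzero(b[:,x])[0].min()-.5) for x in range(308,349)],float)
W=np.array([W2T(p) for p in onplane(c,top,.070)]); k=np.polyfit(W[:,1],W[:,0],1); print('foot face top edge x',W[:,0].mean(),'angle',np.degrees(np.arctan(k[0])))
# outer wall top edge in same image
ed=[]
for x in list(range(270,288))+list(range(372,470,4)):
    col=g[40:70,x,2].astype(int); d=np.diff(col); i=d.argmin(); ed.append((x,40+i+.5))
W=np.array([W2T(p) for p in onplane(c,ed,.020)]);k=np.polyfit(W[:,1],W[:,0],1); print('outer wall top x (expect .210)',np.median(W[:,0]),'angle',np.degrees(np.arctan(k[0])))
rb=cv2.inRange(g,(100,120,40),(130,255,255)); rb[:225]=0; rb[260:]=0; ys,xs=np.nonzero(rb[:,280:370]); print('ring x',W2T(onplane(c,[(xs.min()+280,ys[xs==xs.min()].mean())],.035)[0]),W2T(onplane(c,[(xs.max()+280,ys[xs==xs.max()].mean())],.035)[0]))
cv2.imwrite('pics/w9z.png',cv2.resize(im[30:100,260:390],None,fx=6,fy=6,interpolation=cv2.INTER_CUBIC))
C={n:robot.camera_info(n) for n in('scene','side')}
for n in C: print(n,blobs(blue(cv2.imread(f'pics/{n}9.png')[:,:,::-1].copy(),(220,150,450,360) if n=='scene' else (240,245,400,365))))
```

```text
57 yaw deg 0.023600811373081815
foot face top edge x 0.20305686982064594 angle 0.27410676156501407
outer wall top x (expect .210) 0.20933930270478768 angle 0.2508623859104746
ring x [0.01080844 0.07964159 0.035     ] [0.00994484 0.00955243 0.035     ]
scene [([379, 210, 20, 23, 247], [389.7, 220.7]), ([327, 244, 20, 23, 200], [337.9, 254.5])]
side [([309, 288, 20, 25, 215], [319.4, 298.9]), ([251, 321, 23, 27, 345], [262.3, 333.9])]
```

View pics/w9z.png

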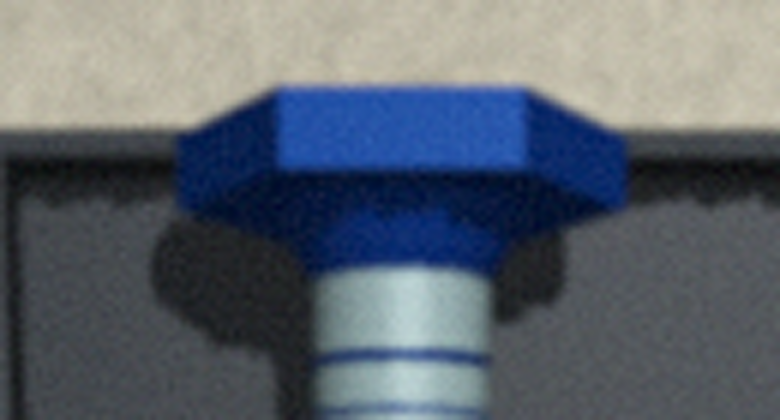

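The foot's top edge is at x = 203.1 mm. A foot flush with the wall should give 203.2 mm, using the wall as seen in the same picture and the 1° lean. The foot and the wall edge are parallel to within 0.1°. I check the jar for movement, then hand in.

Run:
```python
from rig import robot
from h import *
for f in('side0','side9','scene0','scene9'):
    im=cv2.imread(f'pics/{f}.png'); h=cv2.cvtColor(im,cv2.COLOR_BGR2HSV); m=cv2.inRange(h,(5,120,40),(18,255,200)); x0,y0,x1,y1=(310,240,370,280) if 'side' in f else (290,295,335,335); o=np.zeros_like(m);o[y0:y1,x0:x1]=m[y0:y1,x0:x1]; print(f,blobs(o,10))
s=robot.get_state();print(s['time'],s['force'],W2T(s['ee_pos']))
robot.sign_off()
```

```text
side0 [([329, 259, 15, 10, 116], [335.7, 263.7])]
side9 [([329, 258, 15, 11, 122], [336.0, 263.6])]
scene0 [([304, 318, 17, 11, 112], [312.3, 323.2])]
scene9 [([303, 317, 18, 12, 117], [311.9, 323.1])]
38.3667 [-0.53665734 -0.27907332 -0.81409386] [0.03912306 0.04401986 0.27878699]
the job is handed in; nothing more can be done
```

The cylinder is lying on its side with its foot squarely against the end wall it started near. I handed the job in at 38.4 s of the 72 s allowed.

**What I did:** I tipped the cylinder along the tray with the fingers loosely in front of and behind the stopper. The front finger let the top down until it lay on foot and ring. I then pushed it back by the guard ring, with a finger on each side of the tube, until it stopped against the wall. The fingers were clear of it before I handed in.

**Last checks:**
- **Foot at the wall:** the top edge of the foot measured x = 203.1 mm. A foot flush with the wall should give about 203.2 mm, using the wall as seen in the same picture.
- **Squareness:** the foot's edge and the wall's edge are parallel to within 0.1°, and the tube lies 0.02° from the tray's axis.
- **Jar:** it is where it started, to within 0.5 pixel in both fixed views.
- **Pressing again:** two further pushes against the foot moved it less than 0.1 mm.

**Disagreements:** the push ended about 2 mm before my predicted contact point, within the calibration error. The tray's far end measured 3 mm off my fit of the tray, but the end that mattered agreed to about 1 mm. I didn't measure the other bench objects again; the arm didn't work near them.

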